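Bring the red-capped jar to the front of the spice carousel and hold it there

TASK

Turn the spice carousel until its red-capped jar stands squarely at the yellow pointer on the foot, then keep it still there by gripping the black bar on top, and finish while still holding that bar. Leave the things standing round it where they are.

Things in the scene. Friction and masses are not known exactly. Their poses are not given: they have to be found in the camera images.
- carousel_base: Fixed black foot of the spice carousel, 208 mm across, 12 mm high; it cannot be shifted. Origin on the turning axis, at worktop level; z up; its -x axis points from the turning axis to the yellow pointer (the carousel's front). The foot may stand up to half a radian askew to the robot.
- pointer (a point): Yellow pointer tab standing out from the front of the foot; this point is on top of the tab's upturned end (28 mm wide), 136 mm from the turning axis, 30 mm above the worktop.
- carousel (a joint): Angle of the turntable on its foot, rad, growing counter-clockwise seen from above. At 0 (and at +6.283 or -6.283, a full turn) the red-capped jar is exactly at the pointer. Stops at -7 and +7. It turns with slight friction (0.06 N m, and 0.15 N m more per rad/s) and stays where it is left; no detents, no spring.
- turntable (a point): Centre of the turntable's top, on the turning axis. The turntable is a steel disc 236 mm across whose top is 24 mm above the worktop, with four containers held fast on it, their axes 85 mm from the turning axis, a quarter turn apart: red-capped jar, then counter-clockwise green-capped jar, grey shaker, yellow-capped jar. Their tops are at most 133 mm above the worktop.
- red_jar: Spice jar with the red cap, 45 mm wide, 108 mm high, held fast on the turntable (it does not lift out). Origin at the centre of its underside, 24 mm above the worktop, 85 mm from the turning axis.
- turn_handle: Black flat-sided grip bar on top of the carousel's centre post, above all the jars; part of the turntable, it turns with it. 70 mm long (its x axis), 16 mm thick (its y axis), 40 mm high. Origin on the turning axis at the bar's underside, 150 mm above the worktop; the top is 190 mm above it. Its -x end points to the red-capped jar; both ends look alike.
- small_tin: Bystander: small printed food tin, 57 mm wide, 72 mm high. Origin at the centre of its underside. Leave it alone.
- garlic_cup: Bystander: cream lidded deli cup, 66 mm wide, 60 mm high. Origin at the centre of its underside. Leave it alone.
- film_box: Bystander: long green and white carton of cling film, 55 x 329 x 47 mm. Origin at the centre of its underside. Leave it alone.

How it is judged:
At the end, for the whole second after the job is handed in: The red-capped jar's axis is within 9 mm to either side of the line from the turning axis to the pointer, on the pointer's side (about 6 degrees); the turntable stands still (under 0.08 rad/s); the fingers hold the black bar with more than 2 N, all through the last second (y of red_jar in the frame of carousel_base between -0.009 and 0.009 m and x of red_jar in the frame of carousel_base below -0.06 m and velocity of joint carousel between -0.08 and 0.08 rad/s and contact force between the fingers and turn_handle above 2 N); the arm keeps its last pose, push and grip.
It fails at once if A bystander is shifted by more than 30 mm (distance of any of small_tin, garlic_cup, film_box from where it was at the start of the episode above 0.03 m).
It also fails if it takes over 54 s, if anything falls off the work surface, if the arm or the gripper's body presses on something with over 40 N, if the wrist force passes 120 N, or if a joint passes its speed limit or range.

ROBOT

A 6-joint arm with a two-finger parallel gripper is mounted at the origin on a cart in front of the work surface, level with it; the furniture and walls round the work are solid. World frame = base frame: x ahead of the robot, y to its left, z up, the work surface at z = 0. Lengths are in m, angles in rad, forces in N, time in s.
With the tool pointing down it reaches from about 0.25 to 0.725 m from the base axis. Payload 4 kg.
Tool frame: the origin (TCP) lies at the very end of the fingers, on their centre line; the grasp point (between the pads) lies 19 mm behind it; z points along the fingers, y is the line along which they close (so a half turn about z gives the same grasp; the last joint's range is limited). The gripper opens to 85 mm and grips with 20 to 120 N. Pads are 22 mm wide; open, the fingers measure 114 mm over their backs; the gripper's body (76 mm by 85 mm) begins 54 mm behind the grasp point. The pads swing forward as they close: fully open they stand 13 mm farther back than shut.
Start: joints at [1.338, 0.241, 0.005, 1.335, 0, 1.571], TCP at [0.115, 0.487, 0.231] pointing down, gripper open.
Joint ranges: [-2.72, 2.72], [-1.05, 1.87], [-1.09, 1.28], [-1.99, 2.15], [-1.42, 1.44], [-3.14, 3.14]. Speed limits (rad/s): [2.79, 2.79, 3.14, 3.14, 3.14, 3.14].

INTERFACE

Orientations are given as a unit quaternion [x, y, z, w].
In Python, from workcell import bot, vision, workorder, boxes_of gives the robot as it stands.
- The arm moves only by the tool send_rows, never from a script. Its argument "motion" is text: rows parted by semicolons, each of 5 numbers parted by spaces: the closure, from -1 (fully open) to 1 (shut), so that 0 is half open, then the shift along the tool's x, y, z in cm, then the turn about the tool's z in rad. In form: claw x y z twist; .... A call has 1 to 5 rows; each row is the pose to reach, as a shift and turn from the pose commanded when the call began, along the tool's axes at that moment; what a row does not reach only later rows make up. A row lasts 1/10 s, in which the tool goes at most 50 mm and 8.59 degrees, less where a joint would pass 70% of its speed; a pose out of reach is approached as far as the arm can. A call with a gripper value outside its range is refused whole. The fingers move at their own pace and stop on an object; the grip force is fixed at half the most. Time passes only in rows, so rows that repeat a pose let the fingers close. It gives the time, the measured TCP pose, the force, the opening and the grip force at its end, in the units of the state.
- bot.get_obs(): the state, without advancing time (a new reading comes with each control period).
- vision.camera(name): name is "scene" or "top" or "wrist"; returns the picture (420x560x3 uint8, red, green, blue); there is no depth.
- vision.camera_model(name): a dict with "fov_y" (degrees; the focal length in pixels is half the picture's height over the tangent of half this angle, whatever the lens; pixels are square), "cx", "cy" (the principal point, pixels), "k1" (the pictures are not rectified: a ray, as slopes to the right and down, at radius r is drawn at 1 + k1 r^2 times it, then the intrinsics apply), "world_from_camera" (4x4, takes a point from camera to world coordinates); the wrist camera has in their place "hand_eye" (4x4, takes a point from camera to tool coordinates, whose origin is the TCP and whose axes are the flange's). Camera axes: x right, y down, z forward; pixel columns grow to the right and rows downward; lengths in m; the calibration is good to about 2 mm. A picture is of the moment at which its call begins: read the wrist's pose just before it. camera_model takes no time and is no camera call.
- workorder.job_done(): hands the job in; it is judged then, once.
Trained networks look in the newest picture that a camera, given by its name, has taken for a name from the list of things; names that differ only in an ending like _2 or _b are one class to them, and where a whole thing is asked for, a point or a joint stands for the part that bears it (a point fixed in the world has none). Each returns a list of dicts, best first, with "conf" (0 to 1); they miss things now and then, are a little off and sometimes report something else, mostly with a low value. They report only what shows in the picture. A call takes as long as a camera call.
- boxes_of(camera, target): "rect" ([centre column, centre row, width, height] in pixels, round what is visible of it).
The state is a dict: "clock": time; "joint_pos": joint angles; "joint_vel": joint speeds; "tau": joint torques, N m; "eef_pos": TCP position; "tool_rot": TCP orientation; "ft_force": force on the tool from outside, world axes, zero at the start; "ft_torque": the same for the moment, N m; "grip_width": finger opening in m; "grasp_force": force on a finger pad.
Only numpy, scipy, OpenCV 4.12 (cv2) and the standard library are available. Lean on these libraries where they do the work, as an engineer would, in place of code of your own. Each camera call takes 0.05 s, during which the arm holds its last target. There are 200 camera calls.

## Working session

There is one attempt and no reset: what is moved stays moved. The work goes in short steps, Python scripts to look and compute and a tool call to move; the robot and the scene stay as the last step left them, time stands still between calls to the robot, and variables do not carry over. Pictures are saved under pics/ and viewed, at most 10 in all, crops included, and the job is handed in when it is done.

Besides the shell and the picture viewer there is one more tool, called after "Call:" by a JSON object that holds its "fn" and its "kwargs", one argument or row to a line. send_rows: Moves the arm, as the interface text tells. Its arguments: {"type":"object","properties":{"motion":{"type":"string"}},"required":["motion"]}

```bash
mkdir -p pics; cat > h.py <<'E'
import numpy as np, cv2
from workcell import bot, vision, workorder, boxes_of
from scipy.spatial.transform import Rotation as R
def cam(name):
    m=vision.camera_model(name); f=210/np.tan(np.radians(m["fov_y"])/2)
    if name=="wrist":
        o=bot.get_obs(); T=np.eye(4); T[:3,:3]=R.from_quat(o["tool_rot"]).as_matrix(); T[:3,3]=o["eef_pos"]
        W=T@np.array(m["hand_eye"])
    else: W=np.array(m["world_from_camera"])
    return f,m["cx"],m["cy"],m["k1"],W
def pix2w(c,uv,z):
    f,cx,cy,k,W=c; d=np.array([(uv[0]-cx)/f,(uv[1]-cy)/f]); s=d.copy()
    for _ in range(30): s=d/(1+k*(s@s))
    r=W[:3,:3]@np.array([*s,1]); t=(z-W[2,3])/r[2]
    return W[:3,3]+t*r
def w2pix(c,p):
    f,cx,cy,k,W=c; q=W[:3,:3].T@(np.array(p)-W[:3,3]); s=q[:2]/q[2]; s=s*(1+k*(s@s))
    return np.array([cx+f*s[0],cy+f*s[1]])
E
python3 - <<'E'
from h import *
for n in ["top","scene"]:
    im=vision.camera(n); cv2.imwrite(f"pics/{n}0.png",im[:,:,::-1])
    print(n,[np.round(x,3).tolist() for x in cam(n)])
    c=cam(n)
    for t,z in [("turn_handle",.17),("red_jar",.08),("pointer",.03),("small_tin",.036),("garlic_cup",.03),("film_box",.024)]:
        b=boxes_of(n,t)[:2]
        for x in b: print(t,np.round(x["rect"]),round(x["conf"],2),np.round(pix2w(c,x["rect"][:2],z),3))
o=bot.get_obs();print(o)
E
```

```text
top [496.449, 282.305, 204.923, -0.126, [[-0.006, -0.997, 0.075, 0.408], [-1.0, 0.005, -0.019, 0.116], [0.018, -0.075, -0.997, 1.289], [0.0, 0.0, 0.0, 1.0]]]
red_jar [269. 220.  20.  19.] 0.5 [0.463 0.126 0.08 ]
pointer [238. 213.  94. 101.] 0.56 [0.483 0.204 0.03 ]
garlic_cup [155. 178.  27.  25.] 0.79 [0.572 0.419 0.03 ]
film_box [391. 243. 130.  26.] 0.73 [ 0.404 -0.186  0.024]
scene [400.523, 282.348, 208.04, -0.065, [[0.697, -0.553, 0.456, 0.091], [-0.717, -0.526, 0.458, -0.297], [-0.013, -0.646, -0.763, 0.762], [0.0, 0.0, 0.0, 1.0]]]
turn_handle [252. 163.  18.  34.] 0.82 [0.49  0.193 0.17 ]
turn_handle [187. 175.  27.  34.] 0.42 [0.373 0.267 0.17 ]
red_jar [264. 215.  24.  47.] 0.57 [0.457 0.128 0.08 ]
pointer [256. 199. 102. 111.] 0.92 [0.505 0.211 0.03 ]
pointer [254. 196.  99. 105.] 0.66 [0.509 0.221 0.03 ]
small_tin [187. 174.  27.  36.] 0.65 [0.437 0.397 0.036]
garlic_cup [221. 149.  23.  36.] 0.81 [0.566 0.414 0.03 ]
film_box [364. 342. 156. 138.] 0.68 [ 0.401 -0.197  0.024]
{'clock': 0.7, 'joint_pos': array([ 1.33798876e+00,  2.40565743e-01,  5.01222066e-03,  1.33521952e+00,
       -2.24745769e-05,  1.57078844e+00]), 'joint_vel': array([ 7.10050756e-04, -1.26345056e-03, -1.04969733e-03, -3.10071555e-04,
       -3.43251625e-04,  3.30552119e-05]), 'tau': array([ 1.20472205e-04, -3.72075999e+01,  2.52643722e+01,  8.26778814e-04,
        1.86240813e-04, -2.18172850e-06]), 'eef_pos': array([0.11536127, 0.48650759, 0.23132827]), 'tool_rot': array([1.16137168e-01, 9.93233184e-01, 1.02562043e-05, 1.25131812e-05]), 'ft_force': array([-0.36122622,  0.29992147, -0.2168148 ]), 'ft_torque': array([0.00173743, 0.01652632, 0.03940094]), 'grasp_force': 0.0, 'grip_width': 0.08555275253911929}
```

```bash
python3 - <<'E'
import cv2
a=cv2.imread("pics/top0.png")[130:290,130:340]; b=cv2.imread("pics/scene0.png")[120:280,150:360]
cv2.imwrite("pics/topc.png",cv2.resize(a,None,fx=3.75,fy=3.7,interpolation=cv2.INTER_CUBIC)[:592])
cv2.imwrite("pics/scenec.png",cv2.resize(b,None,fx=3.75,fy=3.7,interpolation=cv2.INTER_CUBIC))
E
```

```text
(no output)
```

View pics/topc.png

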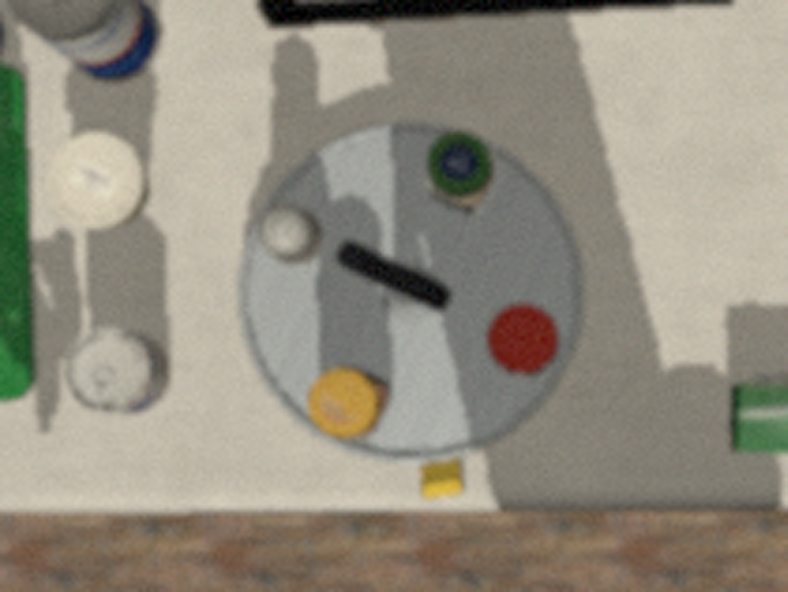

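View pics/scenec.png

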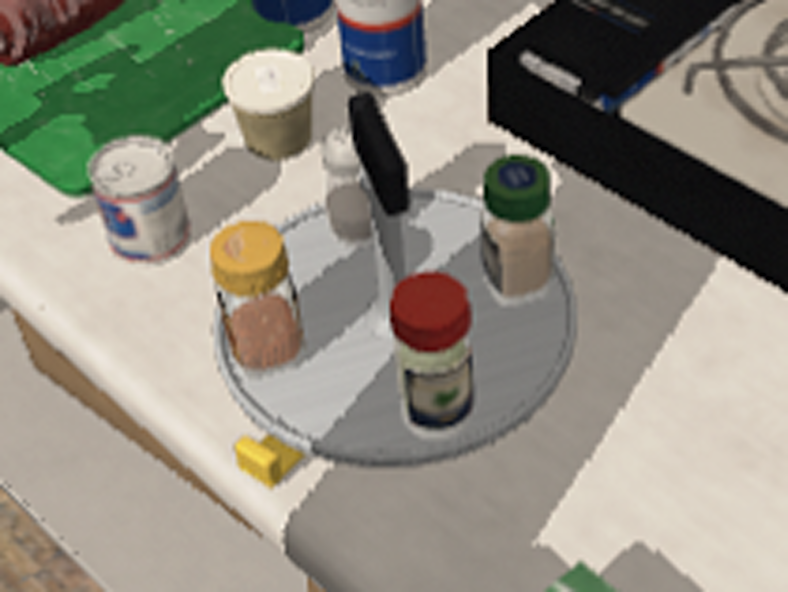

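The top view shows the disc centre at crop (410,288), handle at (394,273), red cap at (523,340) and pointer tab at (442,483). The scene view agrees: the red jar is less than a quarter turn counter-clockwise of the pointer.

```bash
python3 - <<'E'
from h import *
c=cam("top")
P={k:pix2w(c,(130+(u+.5)/3.75-.5,130+(v+.5)/3.7-.5),z) for k,u,v,z in [("disc",410.5,288.5,.024),("handle",394,273,.19),("h1",345,251,.19),("h2",444,297,.19),("red",523,340,.132),("yel",345,403,.125),("green",459,163,.132),("shk",289,234,.133),("ptr",442,487,.03),("cup",97,180,.06),("tin",112,368,.072)]}
for k,v in P.items(): print(k,np.round(v,4))
ax=(P["disc"]+P["handle"])[:2]/2
for k in ["red","ptr","h2","yel","green","shk"]:
    d=P[k][:2]-ax; print(k,np.hypot(*d).round(4),np.degrees(np.arctan2(d[1],d[0])).round(1))
d=(P["h2"]-P["h1"]);print("bar",np.degrees(np.arctan2(d[1],d[0])),np.hypot(*d[:2]))
E
```

```text
disc [0.4969 0.2025 0.024 ]
handle [0.4946 0.2009 0.19  ]
h1 [0.508  0.2299 0.19  ]
h2 [0.4801 0.1713 0.19  ]
red [0.4565 0.1251 0.132 ]
yel [0.4174 0.2365 0.125 ]
green [0.569  0.1648 0.132 ]
shk [0.5242 0.2709 0.133 ]
ptr [0.3606 0.181  0.03  ]
cup [0.5689 0.4099 0.06  ]
tin [0.4415 0.3954 0.072 ]
red 0.086 -117.2
ptr 0.1368 -171.3
h2 0.0342 -117.3
yel 0.0857 156.0
green 0.082 -26.7
shk 0.0749 67.7
bar -115.47591136309276 0.0650004904234013
```

Call:
{"fn": "send_rows", "kwargs": {
  "motion": "0 -8.7 -3.8 -1 -0.14; 0 -13 -5.7 -1 -0.28; 0 -17.4 -7.6 -1 -0.42; 0 -21.8 -9.5 -1 -0.56; 0 -26.2 -11.3 -1 -0.7"
}}

```text
clock: 1.2
eef_pos: [0.2923, 0.3549, 0.2411]
tool_rot: [-0.208, 0.978, 0.0, 0.0]
ft_force: [0.5, 1.0, -0.5]
grip_width: 0.0427
grasp_force: 0.0
```

```bash
cat >> h.py <<'E'
def goal(p,yaw_y):  # shift in tool cm + twist for world point p and world yaw (deg) of tool y
    o=bot.get_obs(); M=R.from_quat(o["tool_rot"]).as_matrix()
    y=np.degrees(np.arctan2(M[1,1],M[0,1]))
    print("t",o["clock"],"pos",o["eef_pos"].round(4),"yaw_y",y.round(2),"j6",o["joint_pos"][5].round(2),"w",round(o["grip_width"],4),"F",round(o["grasp_force"],1),o["ft_force"].round(1))
    print("shift cm",((np.array(p)-o["eef_pos"])@M*100).round(2),"twist",-np.radians((yaw_y-y+90)%180-90).round(3))
E
python3 -c "
from h import *
goal([.496,.202,.24],153.6)"
```

```text
t 1.2 pos [0.2923 0.3549 0.2411] yaw_y 114.04 j6 0.46 w 0.0427 F 0.0 [ 0.5  1.  -0.5]
shift cm [-12.37 -22.26   0.11] twist -0.69
```

Call:
{"fn": "send_rows", "kwargs": {
  "motion": "0 -2.2 -4 0 -0.14; 0 -4.4 -8 0 -0.28; 0 -6.6 -12 0 -0.42; 0 -8.6 -15.5 0 -0.56; 0 -8.6 -15.5 0 -0.6"
}}

```text
clock: 1.7
eef_pos: [0.4357, 0.2458, 0.2406]
tool_rot: [-0.485, 0.875, -0.001, 0.001]
ft_force: [-1.0, 1.1, -0.6]
grip_width: 0.0428
grasp_force: 0.0
```

```bash
python3 - <<'E'
from h import *
im=vision.camera("wrist"); cv2.imwrite("pics/w1.png",im[:,:,::-1])
goal([.496,.202,.24],153.6)
c=cam("wrist")
for p in [(.496,.202,.19),(.4565,.1251,.132),(.3606,.181,.03)]: print(w2pix(c,p).round(1))
E
```

```text
t 1.75 pos [0.4346 0.2465 0.2405] yaw_y 148.1 j6 -0.5 w 0.0428 F 0.0 [-0.6  0.3  0. ]
shift cm [ 0.53 -7.56  0.06] twist -0.096
[155.2 227.4]
[161.1  78.2]
[312.1  79.2]
```

View pics/w1.png

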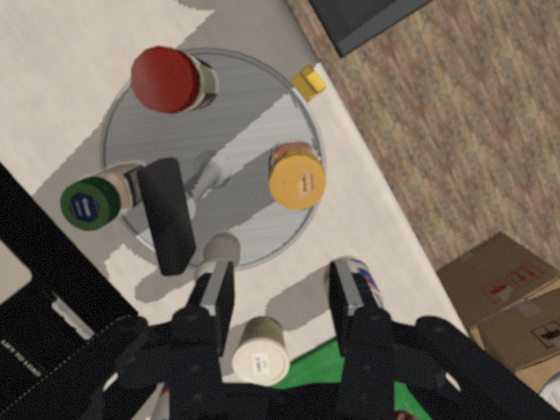

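The wrist view shows the bar at about (160,218), the red cap at (164,80) and the pointer end at (316,84). All three are within about 5 px of my projections, so the axis estimate holds.

Call:
{"fn": "send_rows", "kwargs": {
  "motion": "0 0.3 -3.8 0 -0.1; 0 0.5 -7.3 0 -0.1; 0 0.5 -7.3 0 -0.1; 0 0.5 -7.3 0 -0.1"
}}

```text
clock: 2.15
eef_pos: [0.4913, 0.2058, 0.2404]
tool_rot: [-0.528, 0.849, 0.0, -0.0]
ft_force: [-0.0, 0.5, 0.7]
grip_width: 0.043
grasp_force: 0.0
```

```bash
python3 - <<'E'
from h import *
im=vision.camera("wrist"); cv2.imwrite("pics/w2.png",im[:,:,::-1])
goal([.496,.202,.154],153.6)
c=cam("wrist")
for p in [(.496,.202,.19),(.4565,.1251,.132),(.3606,.181,.03)]: print(w2pix(c,p).round(1))
E
```

```text
t 2.2 pos [0.4908 0.2062 0.2405] yaw_y 153.8 j6 -0.72 w 0.0425 F 0.0 [-0.1 -0.2  0.6]
shift cm [ 0.15 -0.66  8.65] twist 0.004
[271.7 233.8]
[275.   82.9]
[391.3  95.9]
```

View pics/w2.png

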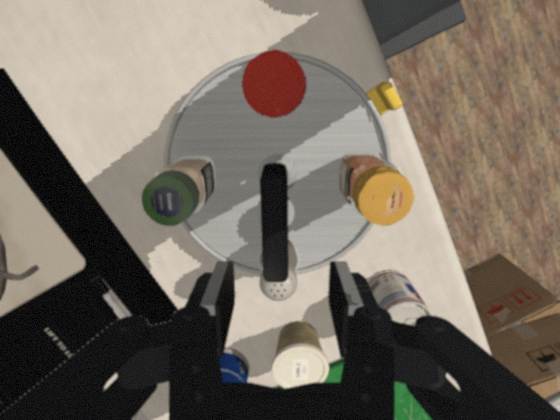

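The bar now lies vertically in the picture, centred on (274,225), with the red cap at (274,84) and the pointer end at (391,93).

```bash
python3 - <<'E'
from h import *
c=cam("wrist")
im=cv2.imread("pics/w2.png").astype(int)
col=im[:,268:280].mean(axis=(1,2)); print([(v,int(col[v])) for v in list(range(156,180,2))+list(range(268,292,2))])
hs=[pix2w(c,(274,v),.19) for v in (164.5,280.5)]; print(hs,np.hypot(*(hs[0]-hs[1])[:2]))
R_=im.astype('uint8'); hsv=cv2.cvtColor(R_,cv2.COLOR_BGR2HSV)
m=((hsv[...,0]<8)|(hsv[...,0]>172))&(hsv[...,1]>150)&(hsv[...,2]>60); m[:, :230]=0; m[:,320:]=0; m[130:]=0
v,u=np.nonzero(m); red=pix2w(c,((u.min()+u.max())/2,(v.min()+v.max())/2),.132); print("red",u.min(),u.max(),v.min(),v.max(),red)
m=(hsv[...,0]>18)&(hsv[...,0]<32)&(hsv[...,1]>150); m[:,:362]=0; m[:,410:]=0;m[120:]=0;m[:75]=0
v,u=np.nonzero(m); print("ptr box",u.min(),u.max(),v.min(),v.max())
cv2.imwrite("pics/w2c.png",np.hstack([cv2.resize(R_[75:120,360:415],None,fx=8,fy=8,interpolation=cv2.INTER_CUBIC),cv2.resize(cv2.imread("pics/top0.png")[245:272,235:262],(360,360),interpolation=cv2.INTER_CUBIC)]))
E
```

```text
[(156, 102), (158, 101), (160, 107), (162, 95), (164, 32), (166, 15), (168, 11), (170, 12), (172, 10), (174, 16), (176, 17), (178, 19), (268, 39), (270, 40), (272, 42), (274, 42), (276, 44), (278, 44), (280, 47), (282, 130), (284, 165), (286, 170), (288, 170), (290, 152)]
[array([0.47629357, 0.16562185, 0.19      ]), array([0.50874023, 0.23045565, 0.19      ])] 0.07249970225131416
red 243 304 51 116 [0.45760336 0.12498657 0.132     ]
ptr box 368 401 83 112
```

View pics/w2c.png

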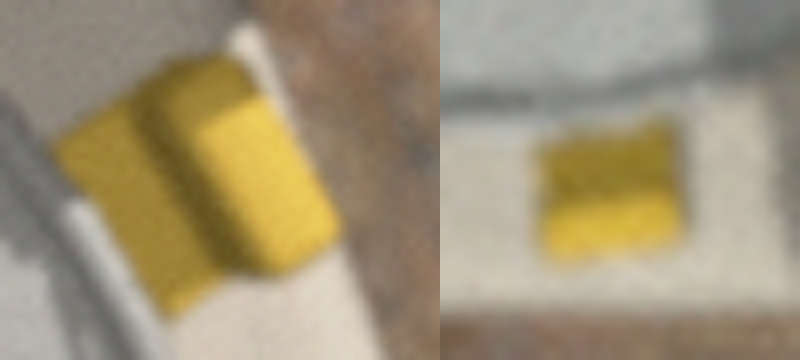

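The crops show the tab's upturned end centred at about (392.3,95.5) in the wrist picture, and at (250,261) in the top one.

```bash
python3 - <<'E'
from h import *
c=cam("wrist"); p=pix2w(c,(392.3,95.5),.03); t=pix2w(cam("top"),(235-.5+(613-440)/360*27,245-.5+228/360*27),.03); print(p,t)
for ax in [(.4925,.198),(.4945,.2),(.497,.2025)]:
  for q in (p,t,np.array([.4576,.125])): d=q[:2]-ax; print(ax,np.hypot(*d).round(4),np.degrees(np.arctan2(d[1],d[0])).round(1))
goal([.4945,.2,.154],153.6)
E
```

```text
[0.35954512 0.18105842 0.03      ] [0.35971911 0.18102362 0.03      ]
(0.4925, 0.198) 0.134 -172.7
(0.4925, 0.198) 0.1339 -172.7
(0.4925, 0.198) 0.0809 -115.6
(0.4945, 0.2) 0.1363 -172.0
(0.4945, 0.2) 0.1361 -172.0
(0.4945, 0.2) 0.0836 -116.2
(0.497, 0.2025) 0.1391 -171.1
(0.497, 0.2025) 0.139 -171.1
(0.497, 0.2025) 0.0869 -116.9
t 2.2 pos [0.4908 0.2062 0.2405] yaw_y 153.8 j6 -0.72 w 0.0425 F 0.0 [-0.1 -0.2  0.6]
shift cm [ 0.39 -0.61  8.65] twist 0.004
```

Call:
{"fn": "send_rows", "kwargs": {
  "motion": "0 0.4 -0.6 0 0; 0 0.4 -0.6 3 0; 0 0.4 -0.6 6 0; 0 0.4 -0.6 8.6 0; 0 0.4 -0.6 8.6 0"
}}

```text
clock: 2.7
eef_pos: [0.4918, 0.1989, 0.1513]
tool_rot: [-0.529, 0.849, 0.001, -0.004]
ft_force: [0.8, -0.2, -0.2]
grip_width: 0.0424
grasp_force: 0.0
```

Call:
{"fn": "send_rows", "kwargs": {
  "motion": "1 0 0 0 0; 1 0 0 0 0; 1 0 0 0 0; 1 0 0 0 0; 1 0 0 0 0"
}}

```text
clock: 3.2
eef_pos: [0.4936, 0.2013, 0.1565]
tool_rot: [-0.529, 0.848, 0.002, 0.0]
ft_force: [-6.5, 3.1, 1.8]
grip_width: 0.0152
grasp_force: 63.1
```

```bash
python3 -c "
from h import *
goal([.495,.2005,.154],98.2)"
```

```text
t 3.2 pos [0.4936 0.2013 0.1565] yaw_y 153.92 j6 -0.73 w 0.0152 F 63.1 [-6.5  3.1  1.8]
shift cm [ 0.01 -0.16  0.25] twist 0.973
```

Call:
{"fn": "send_rows", "kwargs": {
  "motion": "1 0 0 0 0.08; 1 0 0 0 0.18; 1 0 0 0 0.28; 1 0 0 0 0.38; 1 0 0 0 0.48"
}}

```text
clock: 3.7
eef_pos: [0.4932, 0.2017, 0.1565]
tool_rot: [-0.311, 0.95, 0.002, -0.001]
ft_force: [-8.5, 5.5, 2.0]
grip_width: 0.0155
grasp_force: 63.0
```

Call:
{"fn": "send_rows", "kwargs": {
  "motion": "1 0 0 0 0.1; 1 0 0 0 0.2; 1 0 0 0 0.3; 1 0 0 0 0.4; 1 0 0 0 0.49"
}}

```text
clock: 4.2
eef_pos: [0.4929, 0.2023, 0.1565]
tool_rot: [-0.072, 0.997, 0.003, -0.001]
ft_force: [-9.2, 6.9, 1.6]
grip_width: 0.0152
grasp_force: 63.0
```

Call:
{"fn": "send_rows", "kwargs": {
  "motion": "1 0 0 0 0; 1 0 0 0 0; 1 0 0 0 0"
}}

```text
clock: 4.5
eef_pos: [0.493, 0.2022, 0.1565]
tool_rot: [-0.073, 0.997, 0.003, -0.001]
ft_force: [-9.7, 6.0, 2.1]
grip_width: 0.015
grasp_force: 63.0
```

```bash
python3 - <<'E'
from h import *
im=vision.camera("wrist"); a=vision.camera("top")
goal([.495,.2005,.154],98.2)
c=cam("wrist"); print(w2pix(c,(.3596,.181,.03)))
cv2.imwrite("pics/f.png",np.hstack([im,cv2.resize(a[150:290,160:240+60],None,fx=3,fy=3,interpolation=cv2.INTER_CUBIC)])[:,:,::-1][:, :800] if 0 else im[:,:,::-1])
cv2.imwrite("pics/ft.png",cv2.resize(a[130:290,130:340],None,fx=3.75,fy=3.7,interpolation=cv2.INTER_CUBIC)[:,:,::-1])
E
```

```text
t 4.6 pos [0.493  0.2022 0.1565] yaw_y 98.4 j6 0.24 w 0.0151 F 63.0 [-9.3  6.7  1.5]
shift cm [-0.18 -0.2   0.25] twist 0.004
[279.37350025  11.9400768 ]
```

View pics/f.png

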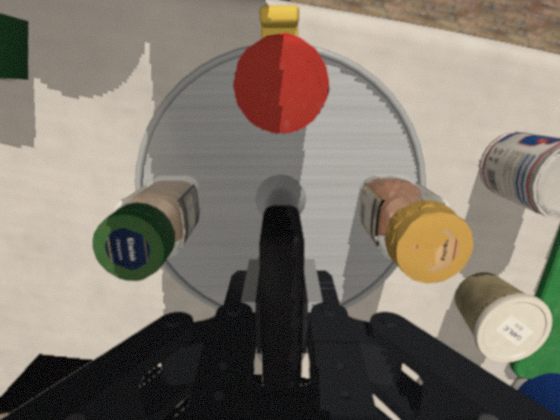

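View pics/ft.png

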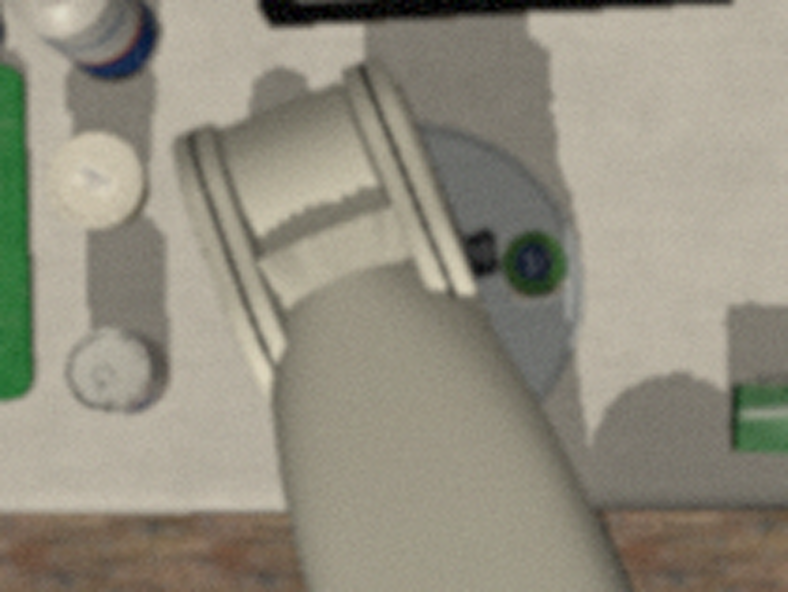

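In the wrist view the red cap (281,84), disc centre line (281) and pointer end (279.5,15) line up to within about 1°. The bystanders in view haven't moved, and the grip is holding at 63 N. I'm handing in.

```bash
python3 -c "
from h import *
print(workorder.job_done())"
```

```text
the job is handed in; nothing more can be done
None
```

The red-capped jar stands at the yellow pointer, within about 1° in the last wrist view, and the job was handed in at about 4.6 s with the gripper still holding the bar at 63 N; no verdict was returned.

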